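# Unclamp the turned candle holder

### The job

The pale wooden candle holder clamped in the green bench vise is finished. Slide the vise jaw wide open by its red grip and leave it open, then lift the holder out, lower it (do not drop it) into the wooden tray with the cork floor so that it stands upright on the floor of the tray, and let go.

Things in the scene. Friction and masses are not known exactly. Their poses are not given: they have to be found in the camera images.
- jaw (a joint): Opening of the vise's sliding jaw in m: 0 to 0.004 at the start (clamped), 0.06 at its stop. It slides level, away from the fixed jaw, along -x of jaw_grip (roughly towards the robot). About 5 N moves it; it stays where it is left. A pale lip on it reaches 10 mm over the holder's foot, so the holder can be lifted only once the jaw is open by more than 15 mm.
- jaw_grip (a point): Grasp point of the red upright grip on the sliding jaw: on its centre line, 17 mm below its top. The grip is a block 24 mm along x (the slide) by 34 mm along y (across), 45 mm tall. x points level from the grip to the clamped holder, 82 mm away when clamped; z is up. It moves with the jaw. The green jaw below it is 84 mm wide, its top 27 mm below this point.
- holder_center (a point): Centre, half-way up, of the pale wooden candle holder in the vise: round, upright, 95 mm tall; foot 76 mm in diameter, 14 mm thick; above it a straight stem 44 mm in diameter to the top, two thin dark rings. z points up the stem. About 0.18 kg. It starts with its foot 30 mm above the table; the jaws' tops are 7 mm or more below this point. (A dark holder stands elsewhere: not this one.)
- tray_floor (a point): Centre of the cork floor of the dark-walled wooden tray, on the floor's surface, 6 mm above the table; z is up. The tray is fixed and square, 156 mm inside, walls 6 mm thick rising 16 mm above the floor, sides along its x and y axes. (A black tray of the same size with offcuts in it is not the one.)
Not all that is in view belongs to the job. Leave any yellow look-alike of the part that bears holder_center alone. Leave any pink look-alike of the part that bears tray_floor alone.

How it is judged:
By the outcome, as a careful person would: the job done as asked, in the order asked, and still so for the second after the job is handed in, with the robot touching nothing.
It also fails if it takes over 51 s, if anything falls off the work surface, if the arm or the gripper's body presses on something with over 40 N, if the wrist force passes 120 N, or if a joint passes its speed limit or range.

### The arm

A 7-joint arm with a two-finger parallel gripper is mounted at the origin on the work surface. World frame = base frame: x ahead of the robot, y to its left, z up, the work surface at z = 0. Lengths are in m, angles in rad, forces in N, time in s.
With the tool pointing down it reaches from about 0.4 to 0.85 m from the base axis. Payload 4.5 kg.
Tool frame: the origin (TCP) lies at the very end of the fingers, on their centre line; the grasp point (between the pads) lies manip.grip_depth behind it (manip.grip_depth is the distance from the TCP to the grasp point, in m); z points along the fingers, y is the line along which they close (so a half turn about z gives the same grasp; the last joint's range is limited). The gripper opens to 88 mm and grips with 3 to 60 N. Pads are 18 mm wide; open, the fingers measure 123 mm over their backs; the gripper's body (75 mm by 187 mm) begins 45 mm behind the grasp point.
Start: joints at [-1.199, 0.689, -0.195, 1.565, 0.157, 0.902, -0.215], TCP at [0.207, 0.59, 0.239] pointing down, gripper open.
Joint ranges: [-3.01, 3.01], [-0.46, 2.08], [-1.47, 1.51], [0.13, 2.56], [-1, 4.14], [0.04, 2.09], [-2.66, 2.66]. Speed limits (rad/s): [2.57, 2.57, 3.14, 3.14, 3.14, 3.14, 3.14].

### API

Orientations are given as a unit quaternion [x, y, z, w].
In Python, from station import manip gives the robot as it stands.
- The arm moves only by the tool jog_arm, never from a script. Its argument "increments" is a list of rows, each an object with "claw": the opening, from 0 (shut) to 1 (fully open); "dp": the shift along the world's x, y, z in cm, a list of three; "turn": the turn, a rotation vector about the world's x, y, z in rad, a list of three. In form: [{"claw": claw, "dp": [tx, ty, tz], "turn": [wx, wy, wz]}, ...]. A call has 1 to 5 rows; each row is the pose to reach, as a shift and turn from the pose commanded when the call began; what a row does not reach only later rows make up. A row lasts 1/12 s, in which the tool goes at most 41.7 mm and 7.16 degrees, less where a joint would pass 70% of its speed; a pose out of reach is approached as far as the arm can. A call with a gripper value outside its range is refused whole. The fingers move at their own pace and stop on an object; "squeeze" is the grip in N (left out, the last holds). Time passes only in rows, so rows that repeat a pose let the fingers close. It gives the time, the measured TCP pose, the force, the opening and the grip force at its end, in the units of the state.
- manip.get_state(): the state, without advancing time (a new reading comes with each control period).
- manip.grab_frame(name): name is "scene" or "side" or "wrist"; returns (picture, depth): 400x640x3 uint8, blue, green, red; 400x640 float32, m along the optical axis (not along the pixel's ray), 0 where there is no reading.
- manip.get_calibration(name): a dict with "intrinsics" (3x3 intrinsics, pixels), "extrinsics" (4x4, takes a point from world to camera coordinates); the wrist camera has in their place "tool_from_camera" (4x4, takes a point from camera to tool coordinates, whose origin is the TCP and whose axes are the flange's). Camera axes: x right, y down, z forward; pixel columns grow to the right and rows downward; lengths in m; the calibration is good to about 2 mm. A picture is of the moment at which its call begins: read the wrist's pose just before it. get_calibration takes no time and is no camera call.
- manip.job_done(): hands the job in; it is judged then, once.
Trained networks look in the newest picture that a camera, given by its name, has taken for a name from the list of things; names that differ only in an ending like _2 or _b are one class to them, and where a whole thing is asked for, a point or a joint stands for the part that bears it (a point fixed in the world has none). Each returns a list of dicts, best first, with "score" (0 to 1); they miss things now and then, are a little off and sometimes report something else, mostly with a low value. They report only what shows in the picture. A call takes as long as a camera call. They do not tell look-alikes from the thing itself.
- manip.search_frame(camera, name): "at" ([column, row] in pixels, amid what is visible of it).
- manip.masks_of(camera, name): "region" (400x640 bool, what is visible of it) and "at" ([column, row] in pixels, amid what is visible of it).
- manip.spot_point(camera, name): "at" ([column, row] in pixels: a listed point, or the origin of a listed thing).
The state is a dict: "t": time; "joint_pos": joint angles; "joint_vel": joint speeds; "joint_efforts": joint torques, N m; "tool_pos": TCP position; "tool_rot": TCP orientation; "wrist_force": force on the tool from outside, world axes, zero at the start; "wrist_torque": the same for the moment, N m; "grip_width": opening from 0.0 (shut) to 1.0 (fully open); "finger_force": force on a finger pad.
Only numpy, scipy, OpenCV 4.12 (cv2) and the standard library are available. Lean on these libraries where they do the work, as an engineer would, in place of code of your own. Each camera call takes 0.05 s, during which the arm holds its last target. There are 200 camera calls.

## Working session

There is one attempt and no reset: what is moved stays moved. The work goes in short steps, Python scripts to look and compute and a tool call to move; the robot and the scene stay as the last step left them, time stands still between calls to the robot, and variables do not carry over. Pictures are saved under pics/ and viewed, at most 10 in all, crops included, and the job is handed in when it is done.

Besides the shell and the picture viewer there is one more tool, called after ">>>" as name(argument=value, ...) on one line, values as JSON. jog_arm: Moves the arm, as the interface text tells. Its arguments: {"type":"object","properties":{"increments":{"type":"array","items":{"type":"object","properties":{"claw":{"type":"number"},"dp":{"type":"array","items":{"type":"number"}},"turn":{"type":"array","items":{"type":"number"}}}}},"squeeze":{"type":"number"}},"required":["increments"]}

```bash
mkdir -p pics
cat > h.py <<'E'
import numpy as np, cv2
from scipy.spatial.transform import Rotation as R
from station import manip
def T_wc(cam, st=None):
    c=manip.get_calibration(cam)
    if cam=='wrist':
        T=np.eye(4);T[:3,:3]=R.from_quat(st['tool_rot']).as_matrix();T[:3,3]=st['tool_pos']
        d=c; return T@np.array(d['tool_from_camera']), np.array(c['intrinsics'])
    return np.linalg.inv(np.array(c['extrinsics'])), np.array(c['intrinsics'])
def snap(cam):
    st=manip.get_state(); im,d=manip.grab_frame(cam); T,K=T_wc(cam,st); return im,d,T,K
def cloud(d,T,K):
    v,u=np.mgrid[:d.shape[0],:d.shape[1]]
    P=np.stack([(u-K[0,2])/K[0,0]*d,(v-K[1,2])/K[1,1]*d,d],-1)
    P=P@T[:3,:3].T+T[:3,3]; P[d<=0]=np.nan; return P
def ray_z(at,T,K,z):
    r=T[:3,:3]@np.array([(at[0]-K[0,2])/K[0,0],(at[1]-K[1,2])/K[1,1],1]); return T[:3,3]+r*(z-T[2,3])/r[2]
E
python3 - <<'E'
from h import *
print(manip.grip_depth)
for cam in ['scene','side']:
    im,d,T,K=snap(cam); cv2.imwrite(f'pics/{cam}0.png',im); P=cloud(d,T,K)
    for n in ['jaw_grip','holder_center','tray_floor']:
        for r in manip.spot_point(cam,n)[:4]:
            a=r['at']; print(cam,n,round(r['score'],2),np.round(a),np.round(P[int(a[1]),int(a[0])],3))
print(manip.get_state())
E
```

```text
0.0187
scene jaw_grip 0.79 [234. 212.] [ 0.48  -0.258  0.106]
scene holder_center 0.79 [239. 248.] [ 0.577 -0.253  0.109]
scene holder_center 0.72 [175. 247.] [ 0.518 -0.381  0.072]
scene tray_floor 0.93 [488. 240.] [0.587 0.284 0.004]
scene tray_floor 0.59 [433. 166.] [0.316 0.27  0.005]
side jaw_grip 0.73 [325. 146.] [ 0.473 -0.235  0.097]
side holder_center 0.85 [321. 134.] [ 0.5   -0.365  0.062]
side holder_center 0.83 [296. 148.] [ 0.553 -0.235  0.084]
side tray_floor 0.86 [238. 328.] [0.573 0.287 0.005]
side tray_floor 0.78 [379. 339.] [0.316 0.273 0.005]
{'t': 0.4, 'joint_pos': array([-1.19918404,  0.6892256 , -0.19457895,  1.56543728,  0.15731871,
        0.90246121, -0.21511388]), 'joint_vel': array([ 1.43349875e-03, -2.36499186e-03,  3.12952494e-04, -1.86801785e-03,
        9.14573042e-04, -5.99710201e-05, -1.40224239e-03]), 'joint_efforts': array([ 6.53467905e-04, -5.26967454e+01, -1.26490396e+00, -1.53499639e+01,
       -5.19691722e-02,  1.65478850e-03,  6.57332066e-05]), 'tool_pos': array([0.20711512, 0.58963073, 0.23862704]), 'tool_rot': array([ 1.68093944e-01,  9.85770978e-01, -7.29137952e-05, -2.53168880e-06]), 'wrist_force': array([-0.33116468, -0.10536028,  0.13202656]), 'wrist_torque': array([ 0.00973616, -0.02033296,  0.01752609]), 'finger_force': 0.0, 'grip_width': 1.0009817934080534}
```

View pics/scene0.png

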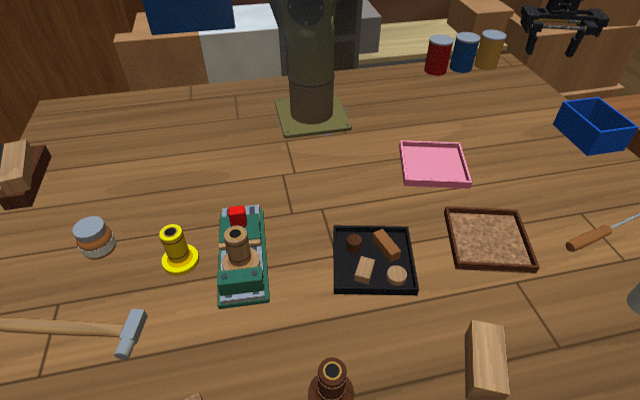

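View pics/side0.png

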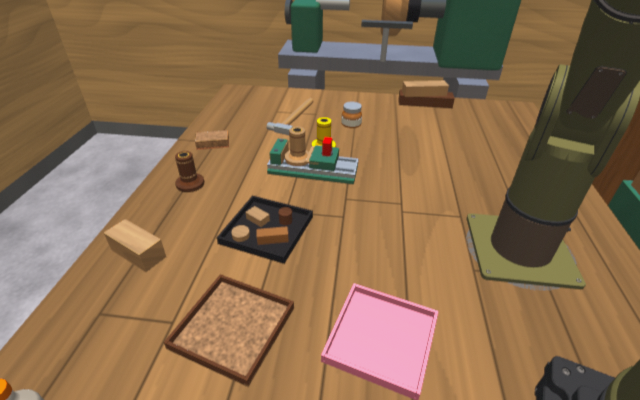

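Run:
```python
from h import *
for cam in ['scene','side']:
    im,d,T,K=snap(cam); P=cloud(d,T,K)
    for n in ['jaw_grip','holder_center','tray_floor']:
        for r in manip.masks_of(cam,n)[:3]:
            m=cv2.erode(r['region'].astype(np.uint8),np.ones((3,3)))>0
            Q=P[m]; Q=Q[~np.isnan(Q[:,0])]; bgr=im[m].mean(0)
            if len(Q)<10: continue
            top=np.percentile(Q[:,2],98); q=Q[Q[:,2]>top-0.008]
            print(cam,n,round(r['score'],2),np.round(r['at']),len(Q),'bgr',np.round(bgr),'ztop',round(top,3),'topc',np.round((q.max(0)+q.min(0))/2,3),'rect',[np.round(x,3) for x in cv2.minAreaRect(q[:,:2].astype(np.float32)*1000)],'allrect',[np.round(x,3) for x in cv2.minAreaRect(Q[:,:2].astype(np.float32)*1000)])
```

```text
scene jaw_grip 0.7 [242. 221.] 795 bgr [60. 74. 95.] ztop 0.106 topc [ 0.474 -0.252  0.103] rect [array([ 474.446, -250.837]), array([30.636, 20.672]), np.float64(82.773)] allrect [array([ 486.169, -251.451]), array([80.618, 80.09 ]), np.float64(85.595)]
scene holder_center 0.8 [178. 252.] 1236 bgr [  9. 138. 155.] ztop 0.097 topc [ 0.498 -0.383  0.094] rect [array([ 497.958, -382.581]), array([40.956, 37.958]), np.float64(4.645)] allrect [array([ 502.133, -381.442]), array([65.198, 70.438]), np.float64(18.449)]
scene holder_center 0.57 [240. 251.] 1054 bgr [ 58.  86. 113.] ztop 0.127 topc [ 0.558 -0.257  0.124] rect [array([ 558.955, -256.583]), array([38.36 , 41.015]), np.float64(43.757)] allrect [array([ 554.855, -257.138]), array([48.801, 70.142]), np.float64(1.754)]
scene holder_center 0.37 [242. 220.] 758 bgr [60. 74. 94.] ztop 0.106 topc [ 0.474 -0.251  0.103] rect [array([ 474.195, -249.929]), array([28.598, 20.489]), np.float64(84.957)] allrect [array([ 486.163, -251.519]), array([80.481, 80.09 ]), np.float64(85.595)]
scene tray_floor 0.91 [433. 166.] 2800 bgr [145. 122. 198
[... 1053 characters left out ...]
[ 0.493 -0.379  0.092] rect [array([ 493.045, -378.749]), array([30.063, 34.796]), np.float64(7.383)] allrect [array([ 499.247, -379.572]), array([39.267, 60.024]), np.float64(70.789)]
side tray_floor 0.94 [384. 342.] 8332 bgr [182. 156. 230.] ztop 0.022 topc [0.312 0.272 0.019] rect [array([309.75 , 271.226]), array([168.9  , 166.228]), np.float64(74.073)] allrect [array([309.912, 271.234]), array([168.936, 166.506]), np.float64(74.145)]
side tray_floor 0.91 [232. 331.] 7952 bgr [ 83. 116. 158.] ztop 0.022 topc [0.582 0.287 0.019] rect [array([582.204, 285.098]), array([166.83 , 168.525]), np.float64(73.807)] allrect [array([582.167, 285.118]), array([166.819, 168.618]), np.float64(73.737)]
```

The scene picture shows the vise with the pale holder at about (238,245) and the red grip at (237,214). The yellow look-alike is at (176,248), the cork tray at (489,240), the black tray at (375,258), the pink tray at (434,163), and the dark holder at (332,380). The side picture agrees: holder at (297,143), grip at (327,146), cork tray at (232,328).

I'll approach by way of (0.5, 0.1).

>>> jog_arm(increments=[{"dp": [2,-3.4,0],"turn": [0,0,0.054],"claw": 1},{"dp": [4,-6.8,0],"turn": [0,0,0.108],"claw": 1},{"dp": [6,-10.2,0],"turn": [0,0,0.162],"claw": 1},{"dp": [8,-13.6,0],"turn": [0,0,0.216],"claw": 1},{"dp": [10,-17,0],"turn": [0,0,0.27],"claw": 1}])

```text
t: 1.22
tool_pos: [0.3078, 0.4181, 0.2389]
tool_rot: [0.032, 0.999, 0.0, 0.0]
wrist_force: [0.8, -0.1, 0.5]
grip_width: 1.001
finger_force: 0.0
```

>>> jog_arm(increments=[{"dp": [2,-3.4,0],"claw": 1},{"dp": [4,-6.8,0],"claw": 1},{"dp": [6,-10.2,0],"claw": 1},{"dp": [8,-13.6,0],"claw": 1},{"dp": [10,-17,0],"claw": 1}])

```text
schema error: expected keys claw, dp, turn
```

>>> jog_arm(increments=[{"dp": [1.8,-3.7,0],"claw": 1},{"dp": [3.6,-7.4,0],"claw": 1},{"dp": [5.4,-11.1,0],"claw": 1},{"dp": [7.0,-14.8,0],"claw": 1},{"dp": [7.0,-18.5,0],"claw": 1}])

```text
schema error: expected keys claw, dp, turn
```

>>> jog_arm(increments=[{"dp": [2,-3.4,0],"claw": 1,"turn": [0,0,0]},{"dp": [4,-6.8,0],"claw": 1,"turn": [0,0,0]},{"dp": [6,-10.2,0],"claw": 1,"turn": [0,0,0]},{"dp": [8,-13.6,0],"claw": 1,"turn": [0,0,0]},{"dp": [10,-17,0],"claw": 1,"turn": [0,0,0]}])

```text
t: 1.63
tool_pos: [0.4079, 0.248, 0.239]
tool_rot: [0.034, 0.999, 0.0, 0.0]
wrist_force: [0.9, -0.6, 0.3]
grip_width: 0.998
finger_force: 0.0
```

>>> jog_arm(increments=[{"dp": [1.8,-3.7,0],"claw": 1,"turn": [0,0,0]},{"dp": [3.6,-7.4,0],"claw": 1,"turn": [0,0,0]},{"dp": [5.4,-11.1,0],"claw": 1,"turn": [0,0,0]},{"dp": [6.5,-14.8,0],"claw": 1,"turn": [0,0,0]},{"dp": [6.5,-18.5,0],"claw": 1,"turn": [0,0,0]}])

```text
t: 2.05
tool_pos: [0.4748, 0.0627, 0.239]
tool_rot: [0.035, 0.999, 0.001, 0.002]
wrist_force: [1.0, -0.2, -0.3]
grip_width: 1.002
finger_force: 0.0
```

>>> jog_arm(increments=[{"dp": [0,-4,0],"claw": 1,"turn": [0,0,0]},{"dp": [0,-8,0],"claw": 1,"turn": [0,0,0]},{"dp": [0,-12,0],"claw": 1,"turn": [0,0,0]},{"dp": [0,-16,0],"claw": 1,"turn": [0,0,0]},{"dp": [0,-20,0],"claw": 1,"turn": [0,0,0]}])

```text
t: 2.47
tool_pos: [0.4719, -0.1373, 0.239]
tool_rot: [0.034, 0.999, -0.0, 0.0]
wrist_force: [0.6, -0.2, -0.1]
grip_width: 0.997
finger_force: 0.0
```

>>> jog_arm(increments=[{"dp": [0,-4,0],"claw": 1,"turn": [0,0,0]},{"dp": [0,-8,0],"claw": 1,"turn": [0,0,0]},{"dp": [0,-11,0],"claw": 1,"turn": [0,0,0]},{"dp": [0,-11,0],"claw": 1,"turn": [0,0,0]},{"dp": [0,-11,0],"claw": 1,"turn": [0,0,0]}])

```text
t: 2.88
tool_pos: [0.4716, -0.2473, 0.2386]
tool_rot: [0.036, 0.999, -0.0, 0.0]
wrist_force: [-0.1, 0.2, 0.3]
grip_width: 0.995
finger_force: 0.0
```

Run:
```python
from h import *
im,d,T,K=snap('wrist'); cv2.imwrite('pics/w1.png',im); P=cloud(d,T,K)
b,g,r=[im[...,i].astype(int) for i in range(3)]
def rep(n,m,zlo,zhi):
    m=m&(P[...,2]>zlo)&(P[...,2]<zhi); k,l,s,c=cv2.connectedComponentsWithStats(m.astype(np.uint8))
    if k<2: print(n,'none'); return
    i=1+s[1:,4].argmax(); Q=P[l==i]; print(n,len(Q),np.round(Q[:,:2].mean(0),4),'z',np.round(np.median(Q[:,2]),4),[np.round(x,1) for x in cv2.minAreaRect(Q[:,:2].astype(np.float32)*1000)],'px',c[i])
rep('red',(r>120)&(g<60)&(b<60),.095,.12)
rep('stemtop',(r>0),.115,.135)
rep('jaw',(r<g-20),.05,.068)
for n in ['jaw_grip','holder_center']:
    for x in manip.spot_point('wrist',n)[:3]: print(n,round(x['score'],2),np.round(x['at']),np.round(ray_z(x['at'],T,K,.087 if n=='jaw_grip' else .0775),4))
print(manip.get_state()['joint_pos'],manip.get_state()['tool_pos'])
```

```text
red 260 [ 0.4692 -0.252 ] z 0.1053 [array([ 470.8, -253.4]), array([31.9, 22.8]), np.float64(86.3)] px [310.36538462 191.40769231]
stemtop 947 [ 0.5441 -0.2581] z 0.1258 [array([ 544.1, -258.5]), array([43.7, 21. ]), np.float64(86.1)] px [309.66737064 274.63357973]
jaw 3747 [ 0.4769 -0.2538] z 0.0614 [array([ 478.2, -254.1]), array([84.2, 69.9]), np.float64(86.0)] px [309.85188151 189.17267147]
jaw_grip 0.92 [310. 188.] [ 0.4698 -0.2528  0.087 ]
holder_center 0.96 [308. 267.] [ 0.5596 -0.2616  0.0775]
holder_center 0.82 [190. 208.] [ 0.4842 -0.3786  0.0775]
[ 0.62670897  0.5833574  -0.38128726  1.84091665  0.29613001  0.77347148
  1.59447713] [ 0.47245692 -0.2434383   0.23886596]
```

View pics/w1.png

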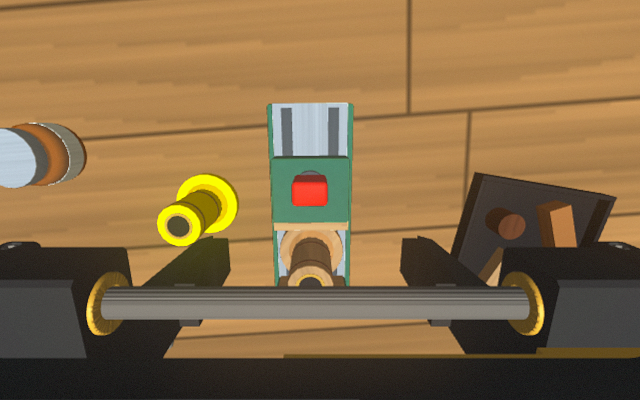

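The wrist picture shows the red grip at (310,191), centred over the slide. The pale holder's stem is at about (310,270), with its top partly behind the gripper bar. The yellow look-alike is off to the left at (185,215). The vise lines up with the tool yaw.

Next I'll descend and grasp the grip.

>>> jog_arm(increments=[{"dp": [-0.1,-0.7,-4],"claw": 1,"turn": [0,0,0]},{"dp": [-0.1,-0.7,-8],"claw": 1,"turn": [0,0,0]},{"dp": [-0.1,-0.7,-12],"claw": 1,"turn": [0,0,0]},{"dp": [-0.1,-0.7,-15],"claw": 1,"turn": [0,0,0]},{"dp": [-0.1,-0.7,-16.6],"claw": 1,"turn": [0,0,0]}])

```text
t: 3.45
tool_pos: [0.47, -0.2493, 0.0697]
tool_rot: [0.032, 0.999, 0.001, -0.002]
wrist_force: [0.2, -0.3, 0.1]
grip_width: 1.0
finger_force: 0.0
```

>>> jog_arm(increments=[{"dp": [0,0,0],"claw": 0.3,"turn": [0,0,0]},{"dp": [0,0,0],"claw": 0.2,"turn": [0,0,0]},{"dp": [0,0,0],"claw": 0.2,"turn": [0,0,0]},{"dp": [0,0,0],"claw": 0.2,"turn": [0,0,0]},{"dp": [0,0,0],"claw": 0.2,"turn": [0,0,0]}], squeeze=25)

```text
t: 3.87
tool_pos: [0.4721, -0.2525, 0.0742]
tool_rot: [0.034, 0.999, -0.0, 0.001]
wrist_force: [0.1, -0.2, -0.6]
grip_width: 0.64
finger_force: 0.0
```

>>> jog_arm(increments=[{"dp": [0,0,0],"claw": 0.2,"turn": [0,0,0]},{"dp": [0,0,0],"claw": 0.2,"turn": [0,0,0]},{"dp": [0,0,0],"claw": 0.2,"turn": [0,0,0]},{"dp": [0,0,0],"claw": 0.2,"turn": [0,0,0]},{"dp": [0,0,0],"claw": 0.2,"turn": [0,0,0]}], squeeze=25)

```text
t: 4.28
tool_pos: [0.4712, -0.2526, 0.0731]
tool_rot: [0.034, 0.999, -0.0, 0.0]
wrist_force: [0.1, 0.1, 2.9]
grip_width: 0.383
finger_force: 25.0
```

The opening reads 34 mm, so the grip is held. Now I'll pull the jaw.

>>> jog_arm(increments=[{"dp": [-0.6,0.04,0],"claw": 0.2,"turn": [0,0,0]},{"dp": [-1.2,0.08,0],"claw": 0.2,"turn": [0,0,0]},{"dp": [-1.8,0.12,0],"claw": 0.2,"turn": [0,0,0]},{"dp": [-2.4,0.16,0],"claw": 0.2,"turn": [0,0,0]},{"dp": [-3.0,0.2,0],"claw": 0.2,"turn": [0,0,0]}])

```text
t: 4.7
tool_pos: [0.4417, -0.2507, 0.0731]
tool_rot: [0.034, 0.999, -0.0, 0.001]
wrist_force: [4.4, -2.8, 1.4]
grip_width: 0.381
finger_force: 25.0
```

>>> jog_arm(increments=[{"dp": [-0.6,0.04,0],"claw": 0.2,"turn": [0,0,0]},{"dp": [-1.2,0.08,0],"claw": 0.2,"turn": [0,0,0]},{"dp": [-1.8,0.12,0],"claw": 0.2,"turn": [0,0,0]},{"dp": [-2.3,0.16,0],"claw": 0.2,"turn": [0,0,0]},{"dp": [-2.7,0.19,0],"claw": 0.2,"turn": [0,0,0]}])

```text
t: 5.12
tool_pos: [0.4138, -0.2489, 0.073]
tool_rot: [0.034, 0.999, -0.0, 0.0]
wrist_force: [3.7, -3.1, 2.6]
grip_width: 0.384
finger_force: 25.0
```

>>> jog_arm(increments=[{"dp": [0,0,0],"claw": 0.8,"turn": [0,0,0]},{"dp": [0,0,0],"claw": 1,"turn": [0,0,0]},{"dp": [0,0,0],"claw": 1,"turn": [0,0,0]},{"dp": [0,0,0],"claw": 1,"turn": [0,0,0]},{"dp": [0,0,0],"claw": 1,"turn": [0,0,0]}])

```text
t: 5.53
tool_pos: [0.4134, -0.2479, 0.0725]
tool_rot: [0.034, 0.999, 0.0, -0.001]
wrist_force: [0.4, -0.3, -0.1]
grip_width: 0.742
finger_force: 0.0
```

>>> jog_arm(increments=[{"dp": [0,0,0],"claw": 1,"turn": [0,0,0]},{"dp": [0,0,4],"claw": 1,"turn": [0,0,0]},{"dp": [0,0,8],"claw": 1,"turn": [0,0,0]},{"dp": [2,0,12],"claw": 1,"turn": [0,0,0]},{"dp": [4,0,15],"claw": 1,"turn": [0,0,0]}])

```text
t: 5.95
tool_pos: [0.4526, -0.2484, 0.2249]
tool_rot: [0.035, 0.999, 0.0, -0.001]
wrist_force: [0.4, -0.1, -0.4]
grip_width: 1.003
finger_force: 0.0
```

>>> jog_arm(increments=[{"dp": [3,0,1],"claw": 1,"turn": [0,0,0]},{"dp": [3,0,1],"claw": 1,"turn": [0,0,0]},{"dp": [3,0,1],"claw": 1,"turn": [0,0,0]}])

```text
t: 6.2
tool_pos: [0.4855, -0.248, 0.2333]
tool_rot: [0.033, 0.999, -0.0, 0.001]
wrist_force: [-0.7, -0.6, -0.2]
grip_width: 0.997
finger_force: 0.0
```

Run:
```python
from h import *
im,d,T,K=snap('wrist'); cv2.imwrite('pics/w2.png',im); P=cloud(d,T,K)
b,g,r=[im[...,i].astype(int) for i in range(3)]
def rep(n,m,zlo,zhi):
    m=m&(P[...,2]>zlo)&(P[...,2]<zhi); k,l,s,c=cv2.connectedComponentsWithStats(m.astype(np.uint8))
    if k<2: print(n,'none'); return
    i=1+s[1:,4].argmax(); Q=P[l==i]; print(n,len(Q),np.round(Q[:,:2].mean(0),4),'z',np.round(np.median(Q[:,2]),4),[np.round(x,1) for x in cv2.minAreaRect(Q[:,:2].astype(np.float32)*1000)],'px',c[i])
rep('red',(r>120)&(g<60)&(b<60),.095,.12)
rep('stemtop',(r>0),.118,.135)
for n in ['jaw_grip','holder_center']:
    for x in manip.spot_point('wrist',n)[:3]: print(n,round(x['score'],2),np.round(x['at']),np.round(ray_z(x['at'],T,K,.087 if n=='jaw_grip' else .0775),4))
print(manip.get_state()['tool_pos'])
```

```text
red 330 [ 0.414  -0.2493] z 0.1054 [array([ 414.2, -249.3]), array([32. , 23.3]), np.float64(86.7)] px [308.52424242 113.81515152]
stemtop 1399 [ 0.5499 -0.2585] z 0.1262 [array([ 549.9, -258.4]), array([42.8, 32.2]), np.float64(85.8)] px [308.74052895 269.7112223 ]
jaw_grip 0.92 [307. 113.] [ 0.413  -0.2511  0.087 ]
holder_center 0.85 [307. 253.] [ 0.5554 -0.2615  0.0775]
holder_center 0.72 [192. 196.] [ 0.4851 -0.3731  0.0775]
[ 0.48202697 -0.24831473  0.23153829]
```

View pics/w2.png

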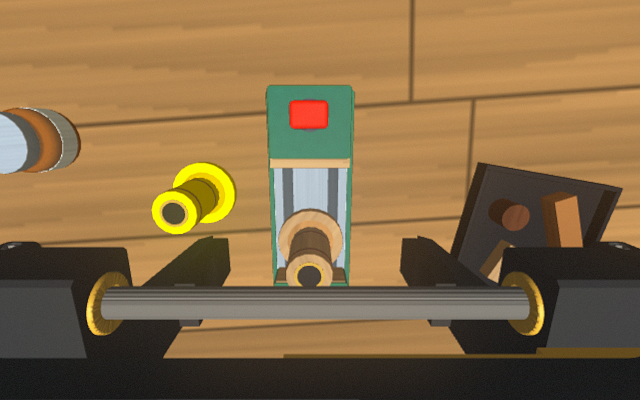

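The picture shows the jaw wide open (57 mm, grip at (309,114)). The holder is free, with its foot at (310,237) and its stem top at (309,275). Next is to grasp the stem.

>>> jog_arm(increments=[{"dp": [3.6,-0.5,0],"claw": 1,"turn": [0,0,0]},{"dp": [7.1,-1.0,0],"claw": 1,"turn": [0,0,0]},{"dp": [7.1,-1.0,-3],"claw": 1,"turn": [0,0,0]},{"dp": [7.1,-1.0,-7],"claw": 1,"turn": [0,0,0]},{"dp": [7.1,-1.0,-10],"claw": 1,"turn": [0,0,0]}])

```text
t: 6.77
tool_pos: [0.5532, -0.2582, 0.1297]
tool_rot: [0.034, 0.999, 0.0, -0.002]
wrist_force: [-0.6, 0.0, 0.3]
grip_width: 1.0
finger_force: 0.0
```

>>> jog_arm(increments=[{"dp": [0,0,-2],"claw": 1,"turn": [0,0,0]},{"dp": [0,0,-4],"claw": 1,"turn": [0,0,0]},{"dp": [0,0,-5.4],"claw": 1,"turn": [0,0,0]},{"dp": [0,0,-5.4],"claw": 0.4,"turn": [0,0,0]},{"dp": [0,0,-5.4],"claw": 0.4,"turn": [0,0,0]}])

```text
t: 7.18
tool_pos: [0.5533, -0.2582, 0.0776]
tool_rot: [0.034, 0.999, 0.0, -0.002]
wrist_force: [0.9, -0.1, 0.2]
grip_width: 0.871
finger_force: 0.0
```

>>> jog_arm(increments=[{"dp": [0,0,0],"claw": 0.3,"turn": [0,0,0]},{"dp": [0,0,0],"claw": 0.3,"turn": [0,0,0]},{"dp": [0,0,0],"claw": 0.3,"turn": [0,0,0]},{"dp": [0,0,0],"claw": 0.3,"turn": [0,0,0]},{"dp": [0,0,0],"claw": 0.3,"turn": [0,0,0]}], squeeze=15)

```text
t: 7.6
tool_pos: [0.5554, -0.2585, 0.0794]
tool_rot: [0.034, 0.999, -0.0, 0.0]
wrist_force: [0.8, -0.0, 1.5]
grip_width: 0.496
finger_force: 11.8
```

>>> jog_arm(increments=[{"dp": [0,0,0],"claw": 0.3,"turn": [0,0,0]},{"dp": [0,0,0.5],"claw": 0.3,"turn": [0,0,0]},{"dp": [0,0,1.5],"claw": 0.3,"turn": [0,0,0]},{"dp": [0,0,3],"claw": 0.3,"turn": [0,0,0]},{"dp": [0,0,5],"claw": 0.3,"turn": [0,0,0]}], squeeze=20)

```text
t: 8.02
tool_pos: [0.554, -0.258, 0.1286]
tool_rot: [0.034, 0.999, 0.0, -0.001]
wrist_force: [1.0, -1.6, -2.9]
grip_width: 0.492
finger_force: 20.0
```

>>> jog_arm(increments=[{"dp": [0,0,2],"claw": 0.3,"turn": [0,0,0]},{"dp": [0,0,4],"claw": 0.3,"turn": [0,0,0]},{"dp": [0,0,6],"claw": 0.3,"turn": [0,0,0]},{"dp": [0,1,8],"claw": 0.3,"turn": [0,0,0]},{"dp": [0,3,8],"claw": 0.3,"turn": [0,0,0]}])

```text
t: 8.43
tool_pos: [0.5568, -0.2321, 0.2131]
tool_rot: [0.037, 0.999, -0.002, 0.004]
wrist_force: [-0.3, -0.5, -1.4]
grip_width: 0.492
finger_force: 20.0
```

>>> jog_arm(increments=[{"dp": [0,3,0],"claw": 0.3,"turn": [0,0,0]},{"dp": [0,6,0],"claw": 0.3,"turn": [0,0,0]},{"dp": [0,9,0],"claw": 0.3,"turn": [0,0,0]},{"dp": [0,12,0],"claw": 0.3,"turn": [0,0,0]},{"dp": [0,15,0],"claw": 0.3,"turn": [0,0,0]}])

```text
t: 8.85
tool_pos: [0.5547, -0.0771, 0.2094]
tool_rot: [0.034, 0.999, 0.0, 0.0]
wrist_force: [0.2, -0.5, -1.8]
grip_width: 0.494
finger_force: 20.0
```

>>> jog_arm(increments=[{"dp": [0.5,3,0],"claw": 0.3,"turn": [0,0,0]},{"dp": [1,6,0],"claw": 0.3,"turn": [0,0,0]},{"dp": [1.5,9,0],"claw": 0.3,"turn": [0,0,0]},{"dp": [2,12,0],"claw": 0.3,"turn": [0,0,0]},{"dp": [2.8,15,0],"claw": 0.3,"turn": [0,0,0]}])

```text
t: 9.27
tool_pos: [0.5824, 0.073, 0.2093]
tool_rot: [0.034, 0.999, -0.0, -0.0]
wrist_force: [0.5, -0.5, -2.2]
grip_width: 0.494
finger_force: 20.0
```

>>> jog_arm(increments=[{"dp": [0,3,0],"claw": 0.3,"turn": [0,0,0]},{"dp": [0,6,0],"claw": 0.3,"turn": [0,0,0]},{"dp": [0,9,0],"claw": 0.3,"turn": [0,0,0]},{"dp": [0,12,0],"claw": 0.3,"turn": [0,0,0]},{"dp": [0,15,0],"claw": 0.3,"turn": [0,0,0]}])

```text
t: 9.68
tool_pos: [0.5826, 0.223, 0.2093]
tool_rot: [0.034, 0.999, -0.0, -0.0]
wrist_force: [-0.4, 0.4, -2.9]
grip_width: 0.493
finger_force: 20.0
```

>>> jog_arm(increments=[{"dp": [0,3,0],"claw": 0.3,"turn": [0,0,0]},{"dp": [0,5,0],"claw": 0.3,"turn": [0,0,0]},{"dp": [0,6.2,0],"claw": 0.3,"turn": [0,0,0]},{"dp": [0,6.2,0],"claw": 0.3,"turn": [0,0,0]},{"dp": [0,6.2,0],"claw": 0.3,"turn": [0,0,0]}])

```text
t: 10.1
tool_pos: [0.583, 0.2826, 0.2087]
tool_rot: [0.034, 0.999, -0.001, -0.0]
wrist_force: [-0.2, -1.0, -2.0]
grip_width: 0.492
finger_force: 20.0
```

Run:
```python
from h import *
im,d,T,K=snap('scene'); im2,d2,T2,K2=snap('side')
cv2.imwrite('pics/m3.png',np.vstack([im[60:330,300:],im2[130:400,100:440]]))
P=cloud(d,T,K)
for x in manip.masks_of('side','holder_center')[:3]:
    Q=cloud(d2,T2,K2)[x['region']]; Q=Q[~np.isnan(Q[:,0])]; print(round(x['score'],2),np.round(x['at']),'zmin/max',np.round(np.percentile(Q[:,2],[1,99]),3),np.round(np.median(Q,0),3))
s=manip.get_state(); print(s['tool_pos'],s['tool_rot'],s['grip_width'])
```

```text
0.59 [320. 141.] zmin/max [0.    0.096] [ 0.494 -0.366  0.041]
0.57 [221. 267.] zmin/max [0.16  0.253] [0.567 0.298 0.175]
[0.58375598 0.28064814 0.2086804 ] [ 3.54634578e-02  9.99370344e-01 -1.12154357e-03  1.75811876e-05] 0.4953738430262986
```

View pics/m3.png

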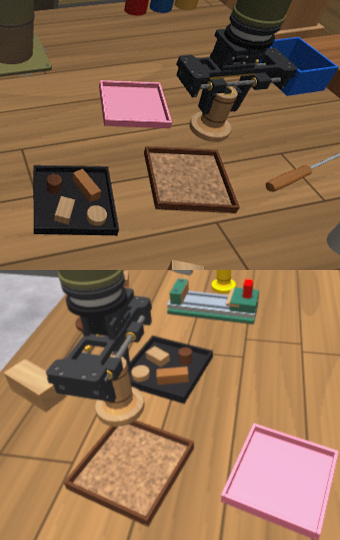

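The pictures show the holder upright in the gripper, above the cork tray in both views, with its foot at about z = 0.160. The vise is empty and its jaw is open. Now I'll lower it.

>>> jog_arm(increments=[{"dp": [0,0,-3],"claw": 0.3,"turn": [0,0,0]},{"dp": [0,0,-6],"claw": 0.3,"turn": [0,0,0]},{"dp": [0,0,-9],"claw": 0.3,"turn": [0,0,0]},{"dp": [0,0,-11.5],"claw": 0.3,"turn": [0,0,0]},{"dp": [0,0,-13],"claw": 0.3,"turn": [0,0,0]}])

```text
t: 10.67
tool_pos: [0.5822, 0.2804, 0.0758]
tool_rot: [0.035, 0.999, -0.002, -0.002]
wrist_force: [-1.2, -1.8, -2.0]
grip_width: 0.492
finger_force: 20.0
```

>>> jog_arm(increments=[{"dp": [0,0,-0.6],"claw": 0.3,"turn": [0,0,0]},{"dp": [0,0,-1.2],"claw": 0.3,"turn": [0,0,0]},{"dp": [0,0,-1.6],"claw": 0.3,"turn": [0,0,0]},{"dp": [0,0,-1.9],"claw": 0.3,"turn": [0,0,0]},{"dp": [0,0,-2.1],"claw": 0.3,"turn": [0,0,0]}])

```text
t: 11.08
tool_pos: [0.5838, 0.2837, 0.0585]
tool_rot: [0.034, 0.999, 0.0, 0.001]
wrist_force: [-0.3, -0.8, -2.8]
grip_width: 0.494
finger_force: 20.0
```

>>> jog_arm(increments=[{"dp": [0,0,-0.1],"claw": 0.3,"turn": [0,0,0]},{"dp": [0,0,-0.2],"claw": 0.3,"turn": [0,0,0]},{"dp": [0,0,-0.3],"claw": 0.3,"turn": [0,0,0]}])

```text
t: 11.33
tool_pos: [0.5834, 0.2839, 0.0554]
tool_rot: [0.034, 0.999, 0.0, 0.0]
wrist_force: [-1.3, -0.5, 10.1]
grip_width: 0.497
finger_force: 20.0
```

Contact force reads about +10 N, so the foot is on the floor. Release.

>>> jog_arm(increments=[{"dp": [0,0,0.05],"claw": 0.5,"turn": [0,0,0]},{"dp": [0,0,0.05],"claw": 0.7,"turn": [0,0,0]},{"dp": [0,0,0.05],"claw": 1,"turn": [0,0,0]},{"dp": [0,0,0.05],"claw": 1,"turn": [0,0,0]},{"dp": [0,0,0.05],"claw": 1,"turn": [0,0,0]}])

```text
t: 11.75
tool_pos: [0.5832, 0.2837, 0.0554]
tool_rot: [0.034, 0.999, 0.0, 0.0]
wrist_force: [-0.8, -0.4, -1.2]
grip_width: 0.773
finger_force: 0.0
```

>>> jog_arm(increments=[{"dp": [0,0,0],"claw": 1,"turn": [0,0,0]},{"dp": [0,0,0],"claw": 1,"turn": [0,0,0]},{"dp": [0,0,2],"claw": 1,"turn": [0,0,0]},{"dp": [0,0,5],"claw": 1,"turn": [0,0,0]},{"dp": [0,0,9],"claw": 1,"turn": [0,0,0]}])

```text
t: 12.17
tool_pos: [0.5812, 0.2825, 0.1436]
tool_rot: [0.034, 0.999, -0.002, -0.003]
wrist_force: [1.2, 0.2, -0.6]
grip_width: 1.001
finger_force: 0.0
```

>>> jog_arm(increments=[{"dp": [0,0,4],"claw": 1,"turn": [0,0,0]},{"dp": [0,0,8],"claw": 1,"turn": [0,0,0]},{"dp": [0,0,10],"claw": 1,"turn": [0,0,0]},{"dp": [0,0,10],"claw": 1,"turn": [0,0,0]},{"dp": [0,0,10],"claw": 1,"turn": [0,0,0]}])

```text
t: 12.58
tool_pos: [0.5836, 0.2838, 0.2464]
tool_rot: [0.034, 0.999, 0.001, 0.001]
wrist_force: [-0.4, 0.4, 0.1]
grip_width: 0.997
finger_force: 0.0
```

Run:
```python
from h import *
im,d,T,K=snap('scene'); im2,d2,T2,K2=snap('side')
cv2.imwrite('pics/m4.png',np.vstack([im[60:330,200:],im2[130:400,100:540]]))
```

```text
(no output)
```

View pics/m4.png

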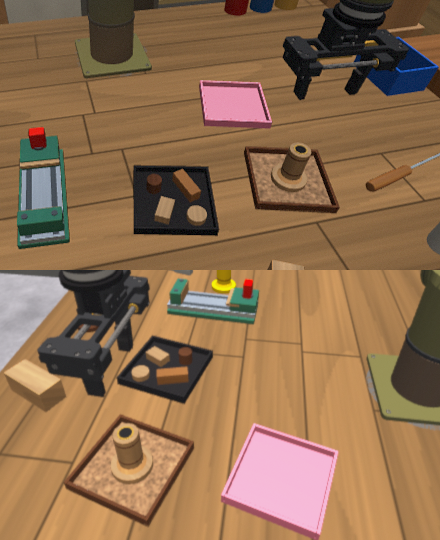

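The pictures show the holder upright in the middle of the cork tray, the jaw open, and the gripper clear of everything.

```bash
python3 -c "
from station import manip
print(manip.job_done())"
```

```text
the job is handed in; nothing more can be done
None
```

The vise jaw is open about 57 mm, the pale holder stands upright on the cork floor of the tray with the gripper clear of it, and the job was handed in at about 12.7 s.

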